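# Fit the second spool mast in the slotted rail

### The job

Fit the loose mast to the spool stand: take it from the orange rest, stand it upright in the green socket block and let go; then take it afresh, lower its hammer head lengthwise through the rail's slot at the yellow mark, and give it a quarter turn so that the head lies square across the slot under both lips, like the mast already fitted. Leave it at the mark, seated flat on the rail, upright and released, and do not knock the other things on the desk about.

Things in the scene. Friction and masses are not known exactly. Their poses are not given: they have to be found in the camera images.
- mast: Loose mast, 151.5 mm, 220 g; origin: centre of the head's end; z runs to the wing, level x at start. Along z (mm): 0-9 steel head, 36 (x) by 14 (y); 9-17.5 neck, 14 round; 17.5-25.5 black collar, 54 round; 25.5-115.5 white shaft, 22 square; 115.5-151.5 blue wing, 40 (x, as the head) by 16 (y). It starts in the orange rest, wing end high, and lifts out upwards.
- rest: Fixed orange rest, foot 125 x 60 mm; origin on the desk under the mast's middle. The mast lies in it 20 degrees from level, wing high towards the rest's -x, head end at x 70.5, z 46 mm against a stop. Its shaft lies in a U cradle, 25 mm between cheeks that end 2 mm above the shaft's centre line. The wing sticks out free, its middle 92 mm above the desk.
- socket: Fixed green block, 84 x 84 x 30 mm high; origin under its middle. In its top a 44 x 44 mm square pocket 24 mm deep, sides along its x and y. The mast's head and neck go in, the collar rests on the block's top; the mast's origin is then 12.5 mm above the desk.
- rail: Fixed aluminium rail, 60 mm wide, top 50 mm high, on a white foot 120 x 285 x 12 mm; origin on the desk under the yellow mark, y along the slot, rail from y -165 to +90 mm. Slot 18 mm wide between lips 6 mm thick; below them a channel 46 mm wide, 22 mm deep. A first, equal mast is fitted at y -120 mm, head and wing across the slot, its top 184 mm high.
- slot_mark (a point): The yellow mark: point in the middle of the slot at the rail's top face (50 mm above the desk), where the mast's centre line belongs. Axes as the rail's. A seated mast has its collar on the rail's top and its origin 17.5 mm below this point.
- mouse: Black computer mouse, 105 x 60 x 33 mm, loose; origin under its middle. Leave alone.
- glue: Glue bottle with red cap, 60 mm across, 150 mm high, loose, standing near the middle between the robot and the rail; origin under its middle. Leave alone.
- driver: Screwdriver with yellow handle, 190 mm long, lying; loose; origin under its middle. Leave alone.
- spool: Blue filament spool lying flat, 180 mm across, 60 mm high, loose; origin under its middle. Leave alone.
- gear: Yellow printed hub, 76 mm across, 30 mm high, loose; origin under its middle. Leave alone.
- tray: Grey open parts tray, 120 x 160 x 45 mm, loose; origin under its middle. Leave alone.
- bracket: Green printed bracket, 70 x 50 x 60 mm high, loose; origin under its middle. Leave alone.
- can: Spray can with white cap, 60 mm across, 170 mm high, loose, standing at the robot's right; origin under its middle. Leave alone.

How it is judged:
By the outcome, as a careful person would: the job done as asked, in the order asked, and still so for the second after the job is handed in, with the robot touching nothing.
It also fails if it takes over 67 s, if anything falls off the work surface, if the arm or the gripper's body presses on something with over 40 N, if the wrist force passes 120 N, or if a joint passes its speed limit or range.

### The arm

A 6-joint arm with a two-finger parallel gripper is mounted at the origin on the work surface. World frame = base frame: x ahead of the robot, y to its left, z up, the work surface at z = 0. Lengths are in m, angles in rad, forces in N, time in s.
With the tool pointing down it reaches from about 0.275 to 1 m from the base axis. Payload 8.4 kg.
Tool frame: the origin (TCP) lies on the centre line of the jaws, within the pads' length; the fingertips stand 22 mm ahead of it and the grasp point (between the pads) lies 3 mm ahead of it; z points along the fingers, y is the line along which they close (so a half turn about z gives the same grasp; the last joint's range is limited). The gripper opens to 85 mm and grips with 20 to 120 N. Pads are 22 mm wide; open, the fingers measure 114 mm over their backs; the gripper's body (76 mm by 85 mm) begins 54 mm behind the grasp point. The pads swing forward as they close: fully open they stand 13 mm farther back than shut.
Start: joints at [-1.199, 0.353, 1.633, -0, 1.155, -0.002], TCP at [0.228, -0.582, 0.253] pointing down, gripper open.
Joint ranges: [-2.63, 2.63], [-0.92, 2.1], [0.06, 2.66], [-1.3, 4.44], [0, 2.69], [-3.02, 3.02]. Speed limits (rad/s): [2.22, 2.22, 2.79, 3.14, 3.14, 3.14].

### API

Orientations are given as a rotation vector (axis times angle).
In Python, from bench import sensors, imaging, workorder, recognise, cut_out, pinpoint gives the robot as it stands.
- The arm moves only by the tool send_rows, never from a script. Its arguments are lists of equal length, an entry for each row: "offset": the shift along the tool's x, y, z in mm, a list of three; "delta_rot": the turn, a rotation vector about the tool's x, y, z in rad, a list of three. A call has 1 to 20 rows; each row is the pose to reach, as a shift and turn from the pose commanded when the call began, along the tool's axes at that moment; what a row does not reach only later rows make up. A row lasts 1/12 s, in which the tool goes at most 41.7 mm and 7.16 degrees, less where a joint would pass 70% of its speed; a pose out of reach is approached as far as the arm can. A call with a gripper value outside its range is refused whole. "hand" is the opening, from 0 (shut) to 1 (fully open), set as the call begins (left out, the last holds). The fingers move at their own pace and stop on an object; "grip_force" is the grip in N (left out, the last holds). Time passes only in rows, so rows that repeat a pose let the fingers close. It gives the time, the measured TCP pose, the force, the opening and the grip force at its end, in the units of the state.
- sensors.state(): the state, without advancing time (a new reading comes with each control period).
- imaging.grab_frame(name): name is "scene" or "top" or "wrist"; returns a dict with "color" (480x640x3 uint8, red, green, blue), "fx", "fy", "cx", "cy" (pixels), "R" (3x3) and "t" (3): a world point X has camera coordinates R X + t. Camera axes: x right, y down, z forward; pixel columns grow to the right and rows downward; lengths in m; the calibration is good to about 2 mm. A picture is of the moment at which its call begins. There is no depth.
- workorder.hand_in(): hands the job in; it is judged then, once.
Trained networks look in a picture, given as the dict that the camera call returned (one of the last four; its "shot" number tells which), for a name from the list of things; names that differ only in an ending like _2 or _b are one class to them, and where a whole thing is asked for, a point or a joint stands for the part that bears it (a point fixed in the world has none). Each returns a list of dicts, best first, with "p" (0 to 1); they miss things now and then, are a little off and sometimes report something else, mostly with a low value. They report only what shows in the picture. A call takes as long as a camera call.
- recognise(picture, name): "location" ([column, row] in pixels, amid what is visible of it).
- cut_out(picture, name): "mask" (480x640 bool, what is visible of it) and "location" ([column, row] in pixels, amid what is visible of it).
- pinpoint(picture, name): "location" ([column, row] in pixels: a listed point, or the origin of a listed thing).
The state is a dict: "t": time; "q": joint angles; "joint_vel": joint speeds; "joint_torque": joint torques, N m; "tool_pos": TCP position; "ee_rot": TCP orientation; "contact_force": force on the tool from outside, world axes, zero at the start; "ft_torque": the same for the moment, N m; "opening": opening from 0.0 (shut) to 1.0 (fully open); "grip_force": force on a finger pad.
Only numpy, scipy, OpenCV 4.12 (cv2) and the standard library are available. Lean on these libraries where they do the work, as an engineer would, in place of code of your own. Each camera call takes 0.05 s, during which the arm holds its last target. There are 200 camera calls.

## Working session

There is one attempt and no reset: what is moved stays moved. The work goes in short steps, Python scripts to look and compute and a tool call to move; the robot and the scene stay as the last step left them, time stands still between calls to the robot, and variables do not carry over. Pictures are saved under pics/ and viewed, at most 10 in all, crops included, and the job is handed in when it is done.

Besides the shell and the picture viewer there is one more tool, called after "Call:" as a command line: name --argument value ..., lists and objects as JSON in quotes. send_rows: Moves the arm, as the interface text tells. Its arguments: {"type":"object","properties":{"offset":{"type":"array"},"delta_rot":{"type":"array"},"hand":{"type":"number"},"grip_force":{"type":"number"}},"required":["offset","delta_rot"]}

```bash
mkdir -p pics; cat > h.py <<'E'
import numpy as np, cv2
from bench import sensors, imaging, workorder, recognise, cut_out, pinpoint
def ray(f,px):
    d=np.array([(px[0]-f['cx'])/f['fx'],(px[1]-f['cy'])/f['fy'],1.])
    R=np.array(f['R']);t=np.array(f['t'])
    return -R.T@t, R.T@d
def onz(f,px,z):
    c,d=ray(f,px); return c+d*(z-c[2])/d[2]
def proj(f,X):
    p=np.array(f['R'])@np.array(X)+np.array(f['t']); return np.array([f['fx']*p[0]/p[2]+f['cx'],f['fy']*p[1]/p[2]+f['cy']])
def tri(obs):
    A=np.zeros((3,3));b=np.zeros(3)
    for f,px in obs:
        c,d=ray(f,px);d=d/np.linalg.norm(d);P=np.eye(3)-np.outer(d,d);A+=P;b+=P@c
    return np.linalg.solve(A,b)
def save(f,n): cv2.imwrite('pics/'+n,cv2.cvtColor(f['color'],cv2.COLOR_RGB2BGR))
E
python3 - <<'E'
from h import *
np.set_printoptions(precision=4,suppress=True)
print(sensors.state())
for n in ['scene','top']:
    f=imaging.grab_frame(n); save(f,n+'0.png'); print(n,ray(f,[320,240]),f['fx'])
    for o in ['mast','rest','socket','rail','slot_mark','glue','can','mouse','spool','tray','bracket','gear','driver']:
        r=pinpoint(f,o)
        for q in r[:2]:
            print(o,round(q['p'],2),np.array(q['location']),onz(f,q['location'],0.05 if o=='slot_mark' else 0.0)[:2])
E
```

```text
{'t': 0.0, 'q': array([-1.1994,  0.3536,  1.6341, -0.    ,  1.1552, -0.0024]), 'joint_vel': array([-0.0001,  0.0004,  0.0022, -0.0007, -0.0009, -0.0006]), 'joint_torque': array([  0.0022, -60.5245, -34.2072,   0.0001,   0.0094,  -0.    ]), 'tool_pos': array([ 0.2281, -0.5814,  0.2526]), 'ee_rot': array([-3.0856, -0.5835,  0.0004]), 'contact_force': array([-0.8818, -0.1604, -0.3048]), 'ft_torque': array([-0.0346,  0.0275, -0.0064]), 'grip_force': 0.0, 'opening': 1.0044330230470284}
scene (array([ 1.2731, -0.7297,  0.7289]), array([-0.5785,  0.5989, -0.5541])) 545.3903912384097
mast 0.8 [338.9 172.2] [0.3033 0.3586]
rest 0.58 [359.2 197.9] [0.448  0.2801]
socket 0.77 [200.  298.7] [ 0.4802 -0.2723]
socket 0.34 [310.7 339.5] [ 0.7335 -0.2001]
rail 0.76 [352.6 258.1] [0.6186 0.0545]
rail 0.41 [312.7 339.5] [ 0.7363 -0.1975]
slot_mark 0.86 [355.7 238.4] [0.6189 0.0632]
glue 0.84 [254.7 233.2] [ 0.3725 -0.0292]
can 0.8 [118.5 337.2] [ 0.4596 -0.4488]
can 0.43 [426.4 271.7] [0.7713 0.1256]
mouse 0.81 [211.  256.9] [ 0.3747 -0.1646]
spool 0.92 [208.6 385.6] [ 0.6838 -0.4018]
spool 0.49 [359.
[... 207 characters left out ...]
8, -0.0329,  1.4269]), array([ 0.168 ,  0.0104, -0.9858])) 577.5497252614025
mast 0.63 [191.8 331.8] [0.3702 0.2952]
rest 0.92 [200.5 299.2] [0.4497 0.2768]
socket 0.63 [424.7 283.8] [ 0.4881 -0.277 ]
rail 0.6 [286.6 230.1] [0.6232 0.0663]
slot_mark 0.66 [284.1 230.7] [0.6123 0.0688]
glue 0.97 [323.7 329.6] [ 0.3758 -0.0272]
can 0.77 [496.6 293.5] [ 0.4642 -0.4535]
mouse 0.65 [380.5 324.9] [ 0.3873 -0.1662]
mouse 0.4 [471.3 208.3] [ 0.6793 -0.3998]
spool 0.97 [470.7 209. ] [ 0.6775 -0.3983]
tray 0.76 [261.9 176.6] [0.7621 0.1309]
tray 0.7 [260.6 321. ] [0.3965 0.1274]
bracket 0.63 [389.4 188.8] [ 0.73   -0.1939]
gear 0.56 [260.  322.3] [0.3934 0.1289]
driver 0.9 [165.6 228.4] [0.6275 0.371 ]
```

View pics/scene0.png

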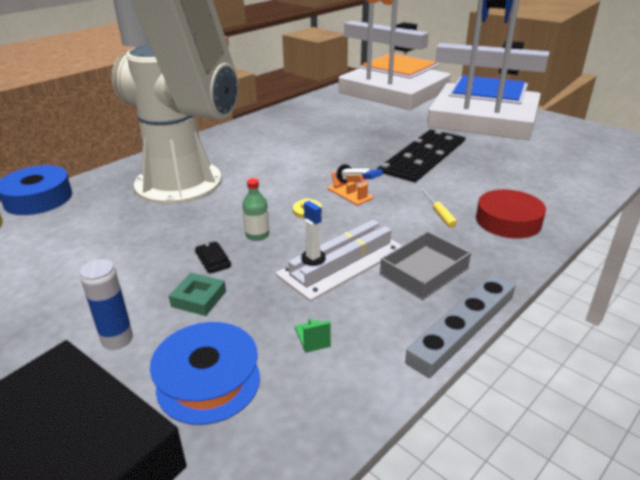

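View pics/top0.png

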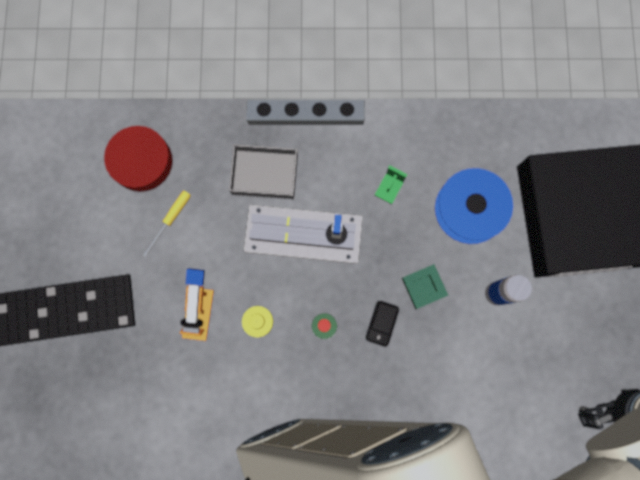

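The scene picture shows the loose mast in the orange rest at (350,185), wing away from the robot. The fitted mast is at (312,235) on the rail, the yellow mark at about (356,240) and the socket at (198,292). The top view agrees: rest (197,315), marks (287,229), socket (425,286), glue (323,326).

```bash
cat >> h.py <<'E'
from scipy.spatial.transform import Rotation as Ro
def rel(R,p,R0=None,p0=None):
    s=sensors.state()
    if R0 is None: R0=Ro.from_rotvec(s['ee_rot']).as_matrix();p0=s['tool_pos']
    return R0.T@(np.array(p)-p0)*1000, Ro.from_matrix(R0.T@R).as_rotvec()
def frame(z,y):
    z=np.array(z,float);z/=np.linalg.norm(z);y=np.array(y,float);y-=z*(y@z);y/=np.linalg.norm(y)
    return np.column_stack([np.cross(y,z),y,z])
E
python3 - <<'E'
from h import *
np.set_printoptions(precision=3,suppress=True)
f=imaging.grab_frame('wrist');s=sensors.state()
Rt=Ro.from_rotvec(s['ee_rot']).as_matrix();c,d=ray(f,[f['cx'],f['cy']])
print('cam in tool',Rt.T@(c-s['tool_pos']),'R cam axes in tool\n',Rt.T@np.array(f['R']).T,f['fx']);print(Rt)
t=imaging.grab_frame('top')
for o,z in [('mast',.06),('rest',.02),('socket',.03),('rail',.03)]:
    for q in cut_out(t,o)[:2]:
        m=q['mask'].astype(np.uint8);P=np.argwhere(m)[:,::-1].astype(float)
        W=np.array([onz(t,p,z)[:2] for p in P]).astype(np.float32)
        print(o,q['p'],len(P),cv2.minAreaRect(W*1000))
for yaw in (0,): 
    R=frame([0,0,-1],[0,1,0])
    for p in ([.42,-.26,.38],[.56,.06,.38],[.40,.28,.38]): print(rel(R,p))
E
```

```text
cam in tool [ 0.076 -0.    -0.12 ] R cam axes in tool
 [[-0.001 -0.955 -0.297]
 [ 1.    -0.001 -0.   ]
 [ 0.    -0.297  0.955]] 407.56280442729496
[[ 0.931  0.365 -0.   ]
 [ 0.365 -0.931  0.   ]
 [-0.    -0.    -1.   ]]
mast 0.77 1018 ((444.88018798828125, 282.9131774902344), (52.278873443603516, 151.0757293701172), 88.5966796875)
rest 0.61 823 ((416.75640869140625, 281.3258056640625), (69.88745880126953, 129.42356872558594), 83.05272674560547)
rest 0.45 3389 ((771.0528564453125, 125.7985610961914), (166.77352905273438, 136.9369659423828), 86.33040618896484)
socket 0.8 1254 ((481.1358947753906, -270.73193359375), (84.44227600097656, 89.4050521850586), 22.8839111328125)
rail 0.7 5442 ((610.016357421875, 24.671615600585938), (281.0986633300781, 119.48181915283203), 84.38627624511719)
rail 0.46 1086 ((470.9979248046875, -471.2720947265625), (65.54023742675781, 111.45156860351562), 3.8316473960876465)
(array([ 296.058, -229.599, -126.721]), array([ 0.   , -0.   , -2.768]))
(array([ 543.226, -476.394, -126.708]), array([ 0.   , -0.   , -2.768]))
(array([ 474.594, -739.624, -126.702]), array([ 0.   , -0.   , -2.768]))
```

Call:
send_rows --offset '[[35, -17, -20], [70, -33, -40], [110, -52, -60], [150, -71, -80], [190, -90, -107], [230, -109, -107], [270, -128, -107], [310, -147, -107], [350, -166, -107], [385, -183, -107], [385, -183, -107], [385, -183, -107], [385, -183, -107]]' --delta_rot '[[0, 0, 0.04], [0, 0, 0.08], [0, 0, 0.12], [0, 0, 0.16], [0, 0, 0.2], [0, 0, 0.24], [0, 0, 0.28], [0, 0, 0.32], [0, 0, 0.36], [0, 0, 0.374], [0, 0, 0.374], [0, 0, 0.374], [0, 0, 0.374]]'

```text
t: 2.78
tool_pos: [0.5208, -0.2694, 0.3601]
ee_rot: [-3.142, -0.005, 0.0]
contact_force: [-0.4, -1.2, -0.3]
opening: 1.001
grip_force: 0.0
```

```bash
python3 - <<'E'
from h import *
np.set_printoptions(precision=4,suppress=True)
f=imaging.grab_frame('wrist');save(f,'w_sock.png');s=sensors.state();print(s['t'],s['tool_pos'],s['ee_rot'])
for q in pinpoint(f,'socket')[:2]: print(q['p'],q['location'],onz(f,q['location'],0))
for q in cut_out(f,'socket')[:2]:
    m=q['mask'].astype(np.uint8);P=np.argwhere(m)[:,::-1]
    print(q['p'],len(P),P.min(0),P.max(0),cv2.minAreaRect(np.array([onz(f,p,.03)[:2]*1000 for p in P],np.float32)))
E
```

```text
2.8333 [ 0.52   -0.2704  0.3601] [ 3.1414  0.0024 -0.0008]
0.96 [324.1, 223.6] [ 0.4767 -0.2738  0.    ]
0.84 5573 [277 177] [370 271] ((481.46807861328125, -272.17584228515625), (89.25862884521484, 85.71719360351562), 22.39923858642578)
```

View pics/w_sock.png

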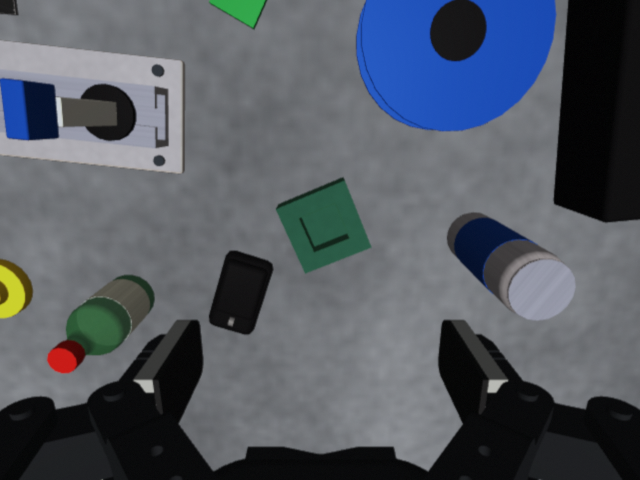

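The socket's top is at corners (344,180), (277,208), (305,271), (370,247). The glue, mouse and can stand clear of it.

Call:
send_rows --offset '[[15, -35, 0], [30, -70, 0], [45, -108, 0], [60, -146, 0], [75, -184, 0], [90, -222, 0], [105, -260, 0], [120, -298, 0], [140, -336, 0], [140, -336, 0], [140, -336, 0], [140, -336, 0]]' --delta_rot '[[0, 0, 0], [0, 0, 0], [0, 0, 0], [0, 0, 0], [0, 0, 0], [0, 0, 0], [0, 0, 0], [0, 0, 0], [0, 0, 0], [0, 0, 0], [0, 0, 0], [0, 0, 0]]'

```text
t: 3.93
tool_pos: [0.6596, 0.0638, 0.36]
ee_rot: [3.141, -0.001, -0.001]
contact_force: [0.5, -0.6, -0.7]
opening: 1.0
grip_force: 0.0
```

```bash
python3 - <<'E'
from h import *
np.set_printoptions(precision=4,suppress=True)
f=imaging.grab_frame('wrist');save(f,'w_rail.png');s=sensors.state();print(s['t'],s['tool_pos'],s['ee_rot'])
for q in pinpoint(f,'slot_mark')[:2]: print(q['p'],q['location'],onz(f,q['location'],0.05))
np.savez('rail.npz',R=f['R'],t=f['t'],k=[f['fx'],f['fy'],f['cx'],f['cy']])
hsv=cv2.cvtColor(f['color'],cv2.COLOR_RGB2HSV)
m=cv2.inRange(hsv,(20,80,120),(38,255,255));n,l,st,ce=cv2.connectedComponentsWithStats(m)
for i in range(1,n):
    if st[i][4]>15: print(st[i],ce[i],onz(f,ce[i],.05))
E
```

```text
3.9833 [0.6595 0.0633 0.3602] [ 3.141  -0.0027 -0.0007]
0.97 [323.7, 236.3] [0.6136 0.0603 0.05  ]
[  50  135   49   80 1756] [ 73.2978 174.84  ] [0.6808 0.3223 0.05  ]
[320 207   8  21 115] [323.7565 217.0435] [0.6352 0.0602 0.05  ]
[317 243   7  19 106] [320.1226 251.8774] [0.5956 0.0642 0.05  ]
[ 240  363   56   48 2006] [267.4262 386.7522] [0.4204 0.1297 0.05  ]
```

View pics/w_rail.png

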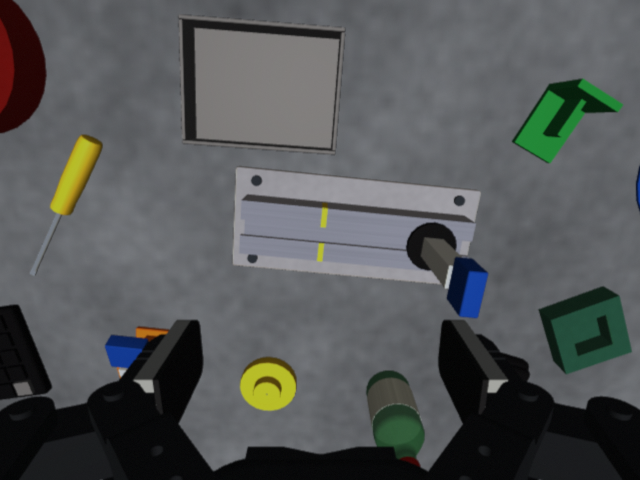

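The rail view shows the marks at (324,217) and (320,252), so the mark is at about (0.6155, 0.062) and the rail's yaw is about -5.7°. The fitted mast is at (430,245).

Call:
send_rows --offset '[[-25, -30, 0], [-52, -60, 0], [-79, -90, 0], [-106, -121, 0], [-133, -152, 0], [-160, -183, 0], [-190, -216, 0], [-190, -216, 0], [-190, -216, 0], [-190, -216, 0]]' --delta_rot '[[0, 0, 0], [0, 0, 0], [0, 0, 0], [0, 0, 0], [0, 0, 0], [0, 0, 0], [0, 0, 0], [0, 0, 0], [0, 0, 0], [0, 0, 0]]'

```text
t: 4.87
tool_pos: [0.4703, 0.2801, 0.3607]
ee_rot: [3.141, -0.001, 0.002]
contact_force: [0.1, -0.6, -0.4]
opening: 0.996
grip_force: 0.0
```

```bash
python3 - <<'E'
from h import *
np.set_printoptions(precision=4,suppress=True)
f=imaging.grab_frame('wrist');save(f,'w_rest.png');s=sensors.state();print(s['t'],s['tool_pos'],s['ee_rot'],s['q'])
for o in ('rest','mast'):
    for q in pinpoint(f,o)[:2]: print(o,q['p'],q['location'],onz(f,q['location'],0.046 if o=='mast' else 0))
hsv=cv2.cvtColor(f['color'],cv2.COLOR_RGB2HSV)
for nm,lo,hi in (('blue',(100,120,60),(125,255,255)),('orange',(5,130,100),(20,255,255))):
    m=cv2.inRange(hsv,lo,hi);n,l,st,ce=cv2.connectedComponentsWithStats(m)
    for i in range(1,n):
        if st[i][4]>100: print(nm,st[i],ce[i])
yaw=np.deg2rad(173);r0=np.array([.417,.281,0])
X=lambda x,y,z:r0+np.array([np.cos(yaw)*x-np.sin(yaw)*y,np.sin(yaw)*x+np.cos(yaw)*y,z])
print('pred wing',proj(f,X(-55,0,92)/1 if 0 else X(-.055,0,.092)),'head',proj(f,X(.0705,0,.046)))
print('foot',[proj(f,X(a*.0625,b*.03,0)).round() for a,b in ((1,1),(1,-1),(-1,-1),(-1,1))])
E
```

```text
4.9167 [0.4707 0.2797 0.3606] [ 3.1413 -0.0025  0.0013] [ 0.5338  0.1438  1.6684 -0.0006  1.3288  2.1064]
rest 0.63 [322.1, 212.4] [0.4403 0.2782 0.    ]
mast 0.78 [315.5, 283.9] [0.3667 0.2859 0.046 ]
blue [ 307  155   46   44 1675] [329.0316 176.8107]
orange [ 290  182   48  111 1384] [304.9487 237.3331]
orange [330 189  21  73 685] [339.565 228.035]
pred wing [326.5393 201.1829] head [312.4445 299.6212]
foot [array([337., 281.]), array([290., 276.]), array([301., 177.]), array([352., 183.])]
```

View pics/w_rest.png

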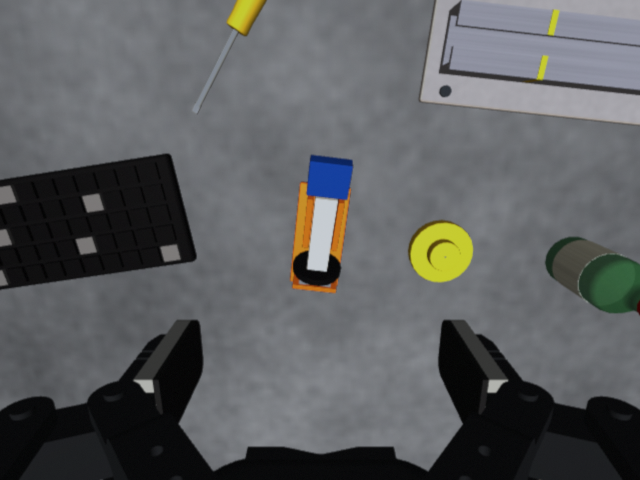

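The rest view shows the wing at (329,177), the white shaft from (325,198) to (318,270), the collar at (317,267) and the orange foot behind them. The wing lies wide side level. I'll fit the mast's pose to these masks.

```bash
cat >> h.py <<'E'
from scipy.optimize import minimize
def mastR(yaw,el=np.deg2rad(20)):  # mast axes: z to wing, x level
    z=np.array([np.cos(yaw)*np.cos(el),np.sin(yaw)*np.cos(el),np.sin(el)]);x=np.array([-np.sin(yaw),np.cos(yaw),0])
    return np.column_stack([x,np.cross(z,x),z])
def box(f,R,o,z0,z1,wx,wy):
    P=[proj(f,o+R@np.array([a*wx/2,b*wy/2,c])) for a in(-1,1) for b in(-1,1) for c in(z0,z1)]
    return cv2.convexHull(np.array(P,np.float32))
E
python3 - <<'E'
from h import *
np.set_printoptions(precision=3,suppress=True)
f=imaging.grab_frame('wrist');t=imaging.grab_frame('top');s=imaging.grab_frame('scene')
def masks(f,c,r):
    hsv=cv2.cvtColor(f['color'],cv2.COLOR_RGB2HSV);b=cv2.inRange(hsv,(100,120,60),(125,255,255))
    k=np.zeros_like(b);cv2.circle(k,tuple(int(v) for v in c),r,255,-1);return b&k
obs=[(f,masks(f,(329,177),50)),(t,masks(t,(195,275),18)),(s,masks(s,(372,174),18))]
fw=f; hsv=cv2.cvtColor(f['color'],cv2.COLOR_RGB2HSV);w=cv2.inRange(hsv,(0,0,140),(180,40,255));k=np.zeros_like(w);cv2.circle(k,(320,232),42,255,-1);w&=k
M=lambda m:(lambda q:np.array([q['m10'],q['m01']])/q['m00'])(cv2.moments(m,True))
def cen(P): return M(P) if 0 else (lambda q:np.array([q['m10'],q['m01']])/q['m00'])(cv2.moments(P))
def res(p,full=False):
    R=mastR(p[2]);o=np.array([p[0],p[1],.046]);e=[]
    for g,m in obs: e.append((cen(box(g,R,o,.1155,.1515,.04,.016))-M(m))*(1 if g is not t else 1.))
    e.append(cen(box(fw,R,o,.0255,.1155,.022,.022))-M(w)) if 0 else None
    e=[x for x in e if x is not None]
    # white shaft direction
    v=np.argwhere(w)[:,::-1].astype(float);c=v.mean(0);u=np.linalg.svd(v-c,full_matrices=False)[2][0]
    a=proj(fw,o+R@[0,0,.03]);b=proj(fw,o+R@[0,0,.11]);n=np.array([-u[1],u[0]])
    e.append(np.array([(a-c)@n,(b-c)@n]))
    return np.concatenate(e) if full else sum((x**2).sum() for x in e)
for g,m in obs: print(M(m),(m>0).sum())
r=minimize(res,[.37,.285,-.12],method='Nelder-Mead',options=dict(xatol=1e-5,fatol=1e-4,maxiter=2000));p=r.x;print(p,np.rad2deg(p[2]),res(p,True))
yaw=p[2];o=np.array([p[0],p[1],.046]);R=mastR(yaw);G=o+R[:,2]*.134;print('G',G)
np.savez('mast.npz',p=p)
h=np.array([np.cos(yaw),np.sin(yaw),0]);
for a in (35,):
    a=np.deg2rad(a);z=-np.sin(a)*h-np.cos(a)*np.array([0,0,1]);y=[np.sin(yaw),-np.cos(yaw),0]
    T=frame(z,y)
    print('rot',rel(T,G-T[:,2]*.003))
    print('pre (80 back)',rel(T,G-T[:,2]*.083))
E
```

```text
[328.616 177.343] 1677
[195.7   277.271] 203
[373.569 173.169] 130
[ 0.37   0.287 -0.116] -6.670364128358078 [ 0.266 -0.245 -0.974 -0.118 -1.383  0.692 -0.097  0.383]
G [0.495 0.272 0.092]
rot (array([ 26.351,   8.318, 265.867]), array([ 0.035, -0.61 ,  0.111]))
pre (80 back) (array([ 71.928,  13.567, 200.329]), array([ 0.035, -0.61 ,  0.111]))
```

Call:
send_rows --offset '[[12, 3, 33], [24, 5, 66], [36, 8, 100], [48, 10, 133], [60, 12, 166], [72, 14, 200], [72, 14, 200], [72, 14, 200], [72, 14, 200], [72, 14, 200]]' --delta_rot '[[0.006, -0.1, 0.018], [0.012, -0.2, 0.036], [0.018, -0.3, 0.055], [0.023, -0.4, 0.073], [0.029, -0.5, 0.092], [0.035, -0.61, 0.111], [0.035, -0.61, 0.111], [0.035, -0.61, 0.111], [0.035, -0.61, 0.111], [0.035, -0.61, 0.111]]'

```text
t: 6.0
tool_pos: [0.543, 0.2679, 0.1648]
ee_rot: [-2.96, 0.168, 0.921]
contact_force: [0.3, 0.1, 0.6]
opening: 1.001
grip_force: 0.0
```

```bash
python3 - <<'E'
from h import *
np.set_printoptions(precision=3,suppress=True)
f=imaging.grab_frame('wrist');save(f,'w_pre.png');print(sensors.state()['q'])
p=np.load('mast.npz')['p'];yaw=p[2];o=np.array([p[0],p[1],.046]);R=mastR(yaw);G=o+R[:,2]*.134
h=np.array([np.cos(yaw),np.sin(yaw),0]);a=np.deg2rad(35);T=frame(-np.sin(a)*h-np.cos(a)*np.array([0,0,1]),[np.sin(yaw),-np.cos(yaw),0])
print(rel(T,G+T[:,2]*.002))
b=cv2.inRange(cv2.cvtColor(f['color'],cv2.COLOR_RGB2HSV),(100,120,60),(125,255,255));n,l,st,ce=cv2.connectedComponentsWithStats(b)
for i in range(1,n):
    if st[i][4]>300: print(st[i],ce[i])
print(cv2.boundingRect(box(f,R,o,.1155,.1515,.04,.016)))
E
```

```text
[0.326 0.7   1.396 0.247 1.599 1.946]
(array([ 2.244,  1.893, 89.896]), array([-0.002, -0.009,  0.004]))
[ 285  241   79   45 3337] [323.754 262.502]
(283, 240, 82, 48)
```

View pics/w_pre.png

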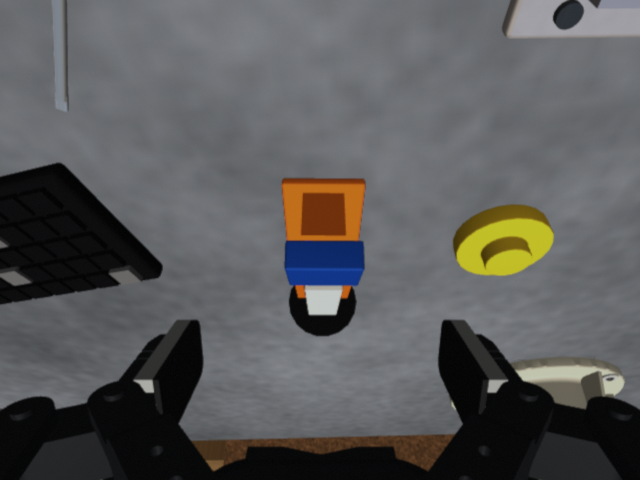

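The wing is at (324,262), within 2 px of where my fit puts it, between the open fingers. I'll advance and grip.

Call:
send_rows --offset '[[1, 1, 25], [2, 2, 50], [2, 2, 75], [2, 2, 88], [2, 2, 88], [2, 2, 88], [2, 2, 88]]' --delta_rot '[[0, 0, 0], [0, 0, 0], [0, 0, 0], [0, 0, 0], [0, 0, 0], [0, 0, 0], [0, 0, 0]]'

```text
t: 6.63
tool_pos: [0.4949, 0.2714, 0.0896]
ee_rot: [-2.959, 0.169, 0.926]
contact_force: [0.1, 0.3, 0.4]
opening: 0.996
grip_force: 0.0
```

Call:
send_rows --offset '[[0, 0, 0], [0, 0, 0], [0, 0, 0], [0, 0, 0], [0, 0, 0], [0, 0, 0], [0, 0, 0], [0, 0, 0], [0, 0, 0], [0, 0, 0], [0, 0, 0], [0, 0, 0]]' --delta_rot '[[0, 0, 0], [0, 0, 0], [0, 0, 0], [0, 0, 0], [0, 0, 0], [0, 0, 0], [0, 0, 0], [0, 0, 0], [0, 0, 0], [0, 0, 0], [0, 0, 0], [0, 0, 0]]' --hand 0.3 --grip_force 70

```text
t: 7.63
tool_pos: [0.4938, 0.2708, 0.0874]
ee_rot: [-2.959, 0.17, 0.931]
contact_force: [2.9, 0.4, 5.1]
opening: 0.46
grip_force: 70.3
```

```bash
python3 - <<'E'
from h import *
np.set_printoptions(precision=3,suppress=True)
s=sensors.state();print(s['t'],s['tool_pos'],s['opening'],s['grip_force'],s['contact_force'])
p=np.load('mast.npz')['p'];yaw=p[2];o=np.array([p[0],p[1],.046]);R=mastR(yaw)
T=Ro.from_rotvec(s['ee_rot']).as_matrix();tp=s['tool_pos']
RM=T.T@R; oM=T.T@(o-tp); np.savez('grasp1.npz',RM=RM,oM=oM); print('mast in tool',oM,RM)
print('lift 120 up in tool', T.T@[0,0,120])
E
```

```text
7.6333 [0.494 0.271 0.087] 0.46042724172660515 70.30636310577393 [2.91  0.439 5.098]
mast in tool [-0.078 -0.001  0.105] [[ 0.001 -0.819  0.574]
 [-1.    -0.001  0.001]
 [-0.    -0.574 -0.819]]
lift 120 up in tool [-68.721  -0.067 -98.374]
```

Call:
send_rows --offset '[[-3, 0, -4], [-7, 0, -10], [-13, 0, -18], [-20, 0, -28], [-29, 0, -41], [-40, 0, -57], [-52, 0, -74], [-66, 0, -94], [-80, 0, -114], [-94, 0, -135], [-106, 0, -152], [-115, 0, -164], [-115, 0, -164], [-115, 0, -164]]' --delta_rot '[[0, 0, 0], [0, 0, 0], [0, 0, 0], [0, 0, 0], [0, 0, 0], [0, 0, 0], [0, 0, 0], [0, 0, 0], [0, 0, 0], [0, 0, 0], [0, 0, 0], [0, 0, 0], [0, 0, 0], [0, 0, 0]]'

```text
t: 8.8
tool_pos: [0.4931, 0.2707, 0.288]
ee_rot: [-2.959, 0.17, 0.93]
contact_force: [-0.2, -0.2, -2.8]
opening: 0.461
grip_force: 70.6
```

```bash
cat >> h.py <<'E'
SOCK=np.array([.480,-.272]);SAZ=np.deg2rad(-29.5)
def tgt1(off,az=SAZ,xy=SOCK,oz=.0125):
    "tool pose that holds the mast (grasp 1) upright with origin at xy, oz+off"
    g=np.load('grasp1.npz')
    # tool y horizontal: mast x = -tool y ; upright mast with x along level dir
    x=np.array([-np.sin(az),np.cos(az),0]);z=np.array([0,0,1.]);RU=np.column_stack([x,np.cross(z,x),z])
    T=RU@g['RM'].T; return T, np.array([*xy,oz+off])-T@g['oM']
E
python3 - <<'E'
from h import *
np.set_printoptions(precision=3,suppress=True)
s=sensors.state();print(s['t'],s['tool_pos'],s['opening'],s['grip_force'],s['contact_force'],s['q'])
f=imaging.grab_frame('wrist');save(f,'w_lift.png')
g=np.load('grasp1.npz');T0=Ro.from_rotvec(s['ee_rot']).as_matrix();o=s['tool_pos']+T0@g['oM'];R=T0@g['RM']
b=cv2.inRange(cv2.cvtColor(f['color'],cv2.COLOR_RGB2HSV),(100,120,60),(125,255,255));n,l,st,ce=cv2.connectedComponentsWithStats(b)
for i in range(1,n):
    if st[i][4]>300: print(st[i],ce[i])
print('pred',cv2.boundingRect(box(f,R,o,.1155,.1515,.04,.016)))
for az,xy in ((0,[.47,.10]),):
    print('mid',tgt1(.21,np.deg2rad(az),xy)[1],rel(*tgt1(.21,np.deg2rad(az),xy)))
E
```

```text
8.8 [0.493 0.271 0.288] 0.460506511506797 70.55254697799683 [-0.219 -0.153 -2.763] [0.352 0.519 1.428 0.265 1.745 2.009]
[ 251  339  140   57 7588] [320.443 367.179]
[617 367  23  24 380] [630.258 380.047]
pred (244, 340, 144, 59)
mid [0.474 0.099 0.354] (array([-37.69 , 172.878, -55.196]), array([-0.001,  1.221, -0.123]))
```

View pics/w_lift.png

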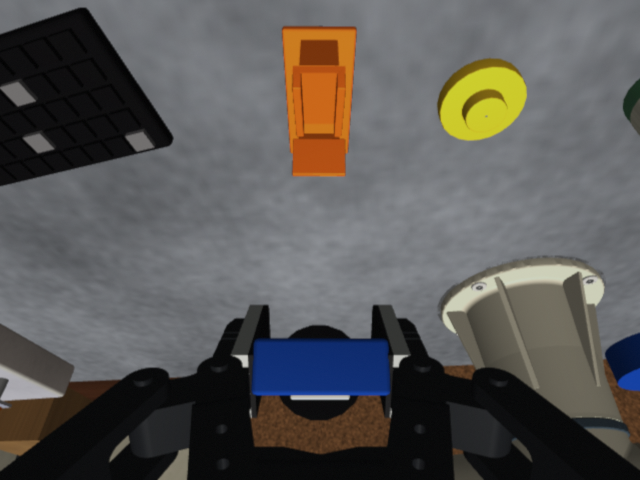

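The mast has left the rest and is held at the wing, (320,367), with no visible slip. Next I'll swing it upright while moving towards the socket.

Call:
send_rows --offset '[[-3, 10, -5], [-6, 24, -10], [-9, 38, -15], [-12, 52, -20], [-15, 66, -25], [-18, 80, -30], [-21, 95, -35], [-24, 110, -40], [-28, 125, -45], [-32, 140, -50], [-36, 156, -53], [-38, 173, -55], [-38, 173, -55], [-38, 173, -55], [-38, 173, -55]]' --delta_rot '[[0, 0.1, -0.01], [0, 0.2, -0.02], [0, 0.3, -0.03], [0, 0.4, -0.04], [0, 0.5, -0.05], [0, 0.6, -0.06], [0, 0.7, -0.07], [0, 0.8, -0.08], [0, 0.9, -0.09], [0, 1.0, -0.1], [0, 1.1, -0.11], [0, 1.22, -0.123], [0, 1.22, -0.123], [0, 1.22, -0.123], [0, 1.22, -0.123]]'

```text
t: 10.1
tool_pos: [0.4734, 0.0989, 0.3536]
ee_rot: [-2.997, -0.0, -0.941]
contact_force: [0.5, 0.4, -1.9]
opening: 0.46
grip_force: 71.2
```

```bash
python3 - <<'E'
from h import *
np.set_printoptions(precision=3,suppress=True)
s=sensors.state();print(s['t'],s['tool_pos'],s['contact_force'],s['q'])
print(rel(*tgt1(.21,0,[.47,.10])))
print('over socket',rel(*tgt1(.2)),'low',rel(*tgt1(.06)))
E
```

```text
10.1 [0.473 0.099 0.354] [ 0.483  0.386 -1.853] [ 0.323 -0.241  2.172 -0.305  0.65   2.084]
(array([0.324, 0.155, 0.014]), array([-0.   ,  0.004, -0.001]))
over socket (array([  1.828, 373.82 ,  13.24 ]), array([-0.295,  0.003,  0.421])) low (array([-78.174, 373.822, 128.13 ]), array([-0.295,  0.003,  0.421]))
```

Call:
send_rows --offset '[[0, 15, 1], [0, 40, 2], [0, 72, 3], [0, 106, 4], [0, 140, 5], [0, 174, 6], [0, 208, 7], [0, 242, 8], [1, 276, 9], [1, 308, 10], [1, 338, 11], [2, 362, 12], [2, 374, 13], [2, 374, 13], [2, 374, 13], [2, 374, 13]]' --delta_rot '[[-0.02, 0, 0.03], [-0.045, 0, 0.065], [-0.07, 0, 0.1], [-0.095, 0, 0.135], [-0.12, 0, 0.17], [-0.145, 0, 0.205], [-0.17, 0, 0.24], [-0.195, 0, 0.28], [-0.22, 0, 0.315], [-0.245, 0, 0.35], [-0.27, 0.002, 0.385], [-0.295, 0.003, 0.421], [-0.295, 0.003, 0.421], [-0.295, 0.003, 0.421], [-0.295, 0.003, 0.421], [-0.295, 0.003, 0.421]]'

```text
t: 11.43
tool_pos: [0.4834, -0.2749, 0.3441]
ee_rot: [2.765, -0.726, 0.874]
contact_force: [-0.3, 0.1, -2.8]
opening: 0.457
grip_force: 71.5
```

```bash
python3 - <<'E'
from h import *
np.set_printoptions(precision=4,suppress=True)
s=sensors.state();print(s['t'],s['tool_pos'],s['contact_force'],s['q'])
f=imaging.grab_frame('wrist');save(f,'w_over.png')
for q in pinpoint(f,'socket')[:1]: print(q['p'],onz(f,q['location'],0))
# green top from wrist and scene: mast vs socket check
g=np.load('grasp1.npz');T0=Ro.from_rotvec(s['ee_rot']).as_matrix();o=s['tool_pos']+T0@g['oM'];R=T0@g['RM'];print('o',o,R[:,2])
S=imaging.grab_frame('scene');save(S,'s_over.png')
c=S['color'];print('pred head, wingtop',proj(S,o),proj(S,o+R@[0,0,.1515]))
for q in pinpoint(S,'mast')[:3]: print('mast',q['p'],q['location'])
a=cv2.imread('pics/s_over.png')[150:340,110:310];b=cv2.imread('pics/w_over.png')
cv2.imwrite('pics/both.png',np.hstack([cv2.resize(a,(400,380)),cv2.resize(b,(400,300))[:,:] if 0 else cv2.copyMakeBorder(cv2.resize(b,(400,300)),0,80,0,0,0)]))
print('off',rel(*tgt1(.03)),rel(*tgt1(0)))
E
```

```text
11.4333 [ 0.4834 -0.2749  0.3441] [-0.2703  0.1203 -2.7686] [-0.5237 -0.1005  2.0857  0.0134  0.5446  1.5512]
o [ 0.4809 -0.2717  0.2129] [-0.0009 -0.0019  1.    ]
pred head, wingtop [185.4911 210.9616] [172.3879 135.2051]
mast 0.57 [184.7, 211.2]
off (array([-98.7193,   0.8326, 139.6524]), array([-0.0024, -0.0017,  0.0004])) (array([-115.9942,    0.8532,  164.1795]), array([-0.0024, -0.0017,  0.0004]))
```

View pics/both.png

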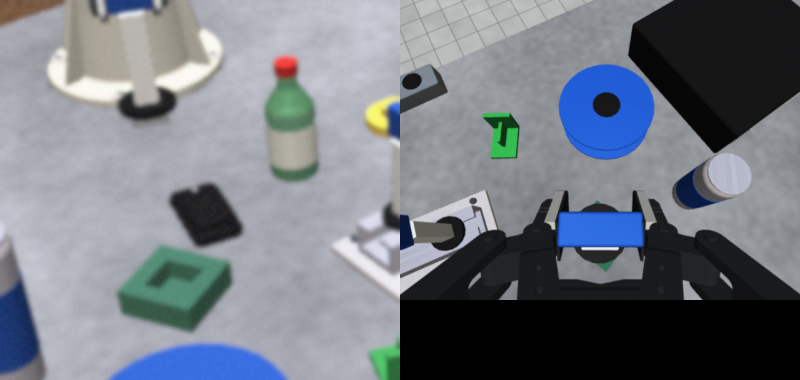

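Both views show the mast hanging upright over the socket, with the collar at (147,102) in the left crop; the predicted head pixel agrees with the network's. Lowering.

Call:
send_rows --offset '[[-12, 0, 17], [-29, 0, 41], [-47, 0, 66], [-65, 0, 92], [-81, 1, 115], [-93, 1, 132], [-99, 1, 140], [-102, 1, 144], [-105, 1, 148], [-108, 1, 152], [-110, 1, 156], [-112, 1, 158], [-113, 1, 160], [-114, 1, 161], [-114, 1, 161], [-114, 1, 161]]' --delta_rot '[[-0.002, -0.002, 0], [-0.002, -0.002, 0], [-0.002, -0.002, 0], [-0.002, -0.002, 0], [-0.002, -0.002, 0], [-0.002, -0.002, 0], [-0.002, -0.002, 0], [-0.002, -0.002, 0], [-0.002, -0.002, 0], [-0.002, -0.002, 0], [-0.002, -0.002, 0], [-0.002, -0.002, 0], [-0.002, -0.002, 0], [-0.002, -0.002, 0], [-0.002, -0.002, 0], [-0.002, -0.002, 0]]'

```text
t: 12.97
tool_pos: [0.4828, -0.2759, 0.1484]
ee_rot: [2.762, -0.727, 0.875]
contact_force: [0.2, 0.3, -2.6]
opening: 0.461
grip_force: 71.4
```

```bash
python3 - <<'E'
from h import *
np.set_printoptions(precision=4,suppress=True)
s=sensors.state();print(s['t'],s['tool_pos'],s['contact_force'],s['ft_torque'],s['q'])
print('remain',rel(*tgt1(0)))
E
```

```text
12.9667 [ 0.4828 -0.2759  0.1484] [ 0.2393  0.3129 -2.5998] [ 0.2854  0.3551 -0.0079] [-0.5249  0.2335  2.2872  0.6275  0.0091  0.9348]
remain (array([-3.1541, -0.747 ,  3.4036]), array([ 0.0001, -0.0015, -0.0011]))
```

Call:
send_rows --offset '[[-1, 0, 1], [-1.5, -0.5, 2], [-2, -0.5, 2.8], [-2.3, -0.5, 3.2], [-2.3, -0.5, 3.2], [-2.3, -0.5, 3.2]]' --delta_rot '[[0, 0, 0], [0, 0, 0], [0, 0, 0], [0, 0, 0], [0, 0, 0], [0, 0, 0]]'

```text
t: 13.47
tool_pos: [0.4828, -0.275, 0.1445]
ee_rot: [2.763, -0.727, 0.869]
contact_force: [0.1, -0.4, -1.8]
opening: 0.461
grip_force: 71.4
```

```bash
python3 - <<'E'
from h import *
np.set_printoptions(precision=4,suppress=True)
s=sensors.state();print(s['t'],s['tool_pos'],s['contact_force'],s['ft_torque'],s['q'])
print('remain',rel(*tgt1(0)))
E
```

```text
13.4667 [ 0.4828 -0.275   0.1445] [ 0.1418 -0.3507 -1.7939] [ 0.2704  0.3887 -0.0026] [-0.5217  0.2415  2.2883  0.8864  0.0027  0.6776]
remain (array([-0.6159,  0.0206,  0.5043]), array([ 0.0015,  0.0019, -0.0002]))
```

Call:
send_rows --offset '[[0, 0, 0], [0, 0, 0], [0, 0, 0], [0, 0, 0], [0, 0, 0], [0, 0, 0], [0, 0, 0], [0, 0, 0]]' --delta_rot '[[0, 0, 0], [0, 0, 0], [0, 0, 0], [0, 0, 0], [0, 0, 0], [0, 0, 0], [0, 0, 0], [0, 0, 0]]' --hand 0.85

```text
t: 14.13
tool_pos: [0.4827, -0.275, 0.1445]
ee_rot: [2.763, -0.727, 0.869]
contact_force: [0.3, -0.9, 0.6]
opening: 0.851
grip_force: 0.0
```

Call:
send_rows --offset '[[0, 0, -6], [0, 0, -16], [0, 0, -30], [0, 0, -48], [0, 0, -68], [0, 0, -90], [0, 0, -110], [0, 0, -125], [0, 0, -125], [0, 0, -125]]' --delta_rot '[[0, 0, 0], [0, 0, 0], [0, 0, 0], [0, 0, 0], [0, 0, 0], [0, 0, 0], [0, 0, 0], [0, 0, 0], [0, 0, 0], [0, 0, 0]]'

```text
t: 14.97
tool_pos: [0.4208, -0.2397, 0.2478]
ee_rot: [2.762, -0.727, 0.872]
contact_force: [-0.0, 0.4, 0.5]
opening: 0.85
grip_force: 0.0
```

```bash
cat > fit.py <<'E'
from h import *
def blue(f,c,r):
    b=cv2.inRange(cv2.cvtColor(f['color'],cv2.COLOR_RGB2HSV),(100,120,60),(125,255,255))
    k=np.zeros_like(b);cv2.circle(k,tuple(int(v) for v in c),r,255,-1);b&=k
    n,l,st,ce=cv2.connectedComponentsWithStats(b);i=1+np.argmax(st[1:,4]);return (l==i).astype(np.uint8)*255
def fit(obs,oz,p0):
    "upright mast x,y,yaw from blue wing masks, by IoU"
    def c(p):
        z=np.array([0,0,1.]);x=np.array([np.cos(p[2]),np.sin(p[2]),0]);R=np.column_stack([x,np.cross(z,x),z]);e=0
        for f,m in obs:
            h=box(f,R,np.array([p[0],p[1],oz]),.1155,.1515,.04,.016)
            k=np.zeros_like(m);cv2.fillConvexPoly(k,np.round(h*16).astype(np.int32),255,shift=4)
            e+=1-(k&m).astype(bool).sum()/max(1,(k|m).astype(bool).sum())
        return e
    p0=np.array(p0,float);S=np.vstack([p0,p0+[.008,0,0],p0+[0,.008,0],p0+[0,0,.15]])
    r=minimize(c,p0,method='Nelder-Mead',options=dict(initial_simplex=S,xatol=1e-5,fatol=1e-5,maxiter=600));return r.x,r.fun
E
python3 - <<'E'
from fit import *
np.set_printoptions(precision=4,suppress=True)
s=sensors.state();print(s['t'],s['tool_pos'],s['contact_force'],s['q'])
f=imaging.grab_frame('wrist');save(f,'w_rel.png');S=imaging.grab_frame('scene');save(S,'s_rel.png')
az=SAZ+np.pi/2;top=np.array([.48,-.272,.146]);print('pred',proj(f,top),proj(S,top))
obs=[(f,blue(f,proj(f,top),70))];print(cv2.boundingRect(obs[0][1]),fit(obs,.0125,[.48,-.272,az]))
o2=obs+[(S,blue(S,proj(S,top),16))];print(fit(o2,.0125,[.48,-.272,az]))
a=cv2.imread('pics/s_rel.png')[150:340,110:310];b=cv2.imread('pics/w_rel.png')
cv2.imwrite('pics/both2.png',np.hstack([cv2.resize(a,(400,380)),cv2.copyMakeBorder(cv2.resize(b,(400,300)),0,80,0,0,0)]))
E
```

```text
14.9667 [ 0.4208 -0.2397  0.2478] [-0.0171  0.3932  0.4574] [-0.5226 -0.0964  2.3272  0.0088  0.2985  1.5552]
pred [318.3188 251.634 ] [190.1375 240.5016]
(285, 232, 68, 35) (array([ 0.48 , -0.272,  1.057]), np.float64(0.30240669689570976))
(array([ 0.48  , -0.2721,  1.0602]), np.float64(0.5461104403027006))
```

View pics/both2.png

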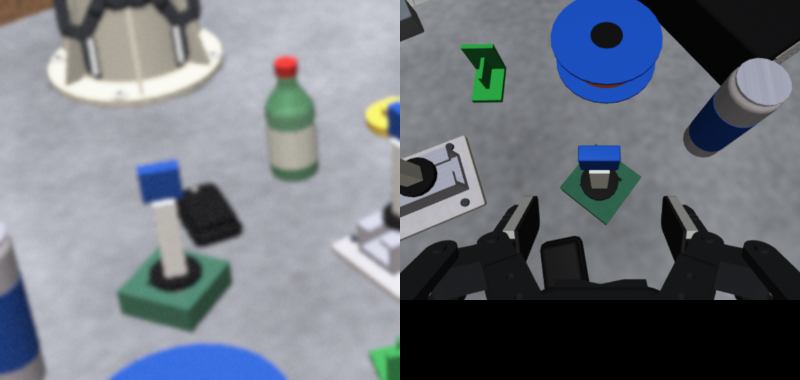

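The mast stands upright in the green socket, released: wing at (160,182) in the left crop, collar flat on the block at (175,270). Now to straight above it for the fresh grasp.

```bash
python3 - <<'E'
from h import *
np.set_printoptions(precision=4,suppress=True)
R=frame([0,0,-1],[np.cos(SAZ),np.sin(SAZ),0]);print(rel(R,[.48,-.272,.29]))
E
```

```text
(array([80.4587, -0.9624,  2.8748]), array([ 0.4789, -0.4757, -1.5173]))
```

Call:
send_rows --offset '[[0, 0, -10], [2, 0, -12], [8, 0, -12], [14, 0, -11], [20, 0, -10], [27, 0, -8], [34, 0, -6], [41, 0, -4], [48, 0, -2], [55, 0, 0], [62, -1, 1], [68, -1, 2], [74, -1, 3], [80, -1, 3], [80, -1, 3], [80, -1, 3], [80, -1, 3], [80, -1, 3], [80, -1, 3]]' --delta_rot '[[0.03, -0.03, -0.1], [0.064, -0.063, -0.2], [0.096, -0.095, -0.3], [0.128, -0.127, -0.405], [0.16, -0.158, -0.506], [0.192, -0.19, -0.607], [0.224, -0.222, -0.708], [0.256, -0.254, -0.81], [0.288, -0.285, -0.91], [0.32, -0.317, -1.012], [0.351, -0.349, -1.113], [0.383, -0.38, -1.214], [0.415, -0.412, -1.315], [0.447, -0.444, -1.416], [0.479, -0.476, -1.517], [0.479, -0.476, -1.517], [0.479, -0.476, -1.517], [0.479, -0.476, -1.517], [0.479, -0.476, -1.517]]'

```text
t: 16.65
tool_pos: [0.4791, -0.2717, 0.2896]
ee_rot: [-2.716, -1.579, -0.001]
contact_force: [0.6, -0.6, -0.9]
opening: 0.848
grip_force: 0.0
```

```bash
python3 - <<'E'
from fit import *
np.set_printoptions(precision=4,suppress=True)
s=sensors.state();print(s['t'],s['tool_pos'],s['ee_rot'],s['q'])
f=imaging.grab_frame('wrist');save(f,'w_v.png')
top=np.array([.48,-.272,.146]);c=proj(f,top);print('pred',c)
m=blue(f,c,80);print(cv2.boundingRect(m),(m>0).sum())
for a in (60.5,):
    p,e=fit([(f,m)],.0125,[.48,-.272,np.deg2rad(a)]);print(p,np.rad2deg(p[2]),e)
b=f['color'][:,:,::-1].copy();z=np.array([0,0,1.]);x=np.array([np.cos(p[2]),np.sin(p[2]),0])
cv2.polylines(b,[box(f,np.column_stack([x,np.cross(z,x),z]),np.array([*p[:2],.0125]),.1155,.1515,.04,.016).astype(np.int32)],True,(0,255,255),1)
cv2.imwrite('pics/w_v2.png',b)
print(rel(frame([0,0,-1],[np.sin(p[2]),-np.cos(p[2]),0]),[*p[:2],.147]))
E
```

```text
16.65 [ 0.4791 -0.2717  0.2896] [-2.7156 -1.5785 -0.0006] [-0.5189  0.2036  1.7528  0.0007  1.1855 -0.0015]
pred [322.1891 238.5561]
(309, 205, 25, 70) 1664
[ 0.4797 -0.2718  1.0608] 60.77944219638024 0.11770943796394484
(array([  0.1994,   0.5168, 142.861 ]), array([ 0.0001, -0.0004, -0.0073]))
```

View pics/w_v2.png

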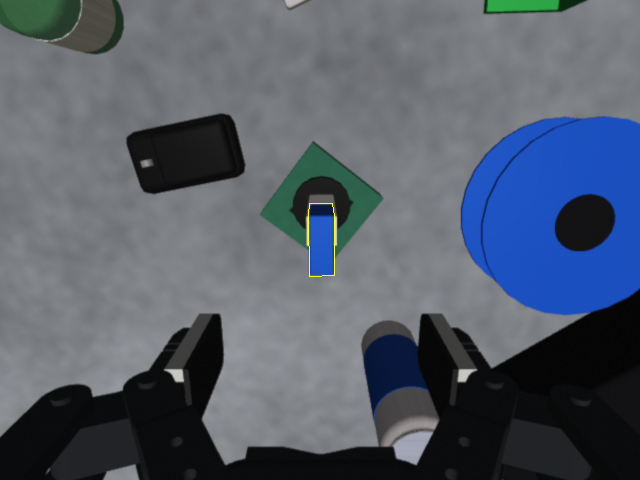

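The fitted outline sits exactly on the wing at (321,240), so the mast is at (0.4797, -0.2718). I'll descend and grip across the wing's 16 mm.

Call:
send_rows --offset '[[0, 0.5, 20], [0, 0.5, 50], [0, 0.5, 80], [0, 0.5, 108], [0, 0.5, 130], [0, 0.5, 142], [0, 0.5, 142], [0, 0.5, 142], [0, 0.5, 142]]' --delta_rot '[[0, 0, 0], [0, 0, 0], [0, 0, 0], [0, 0, 0], [0, 0, 0], [0, 0, 0], [0, 0, 0], [0, 0, 0], [0, 0, 0]]'

```text
t: 17.45
tool_pos: [0.4809, -0.2726, 0.1498]
ee_rot: [2.712, 1.581, 0.002]
contact_force: [0.3, 0.1, -0.3]
opening: 0.848
grip_force: 0.0
```

Call:
send_rows --offset '[[0, 0, 0], [0, 0, 0], [0, 0, 0], [0, 0, 0], [0, 0, 0], [0, 0, 0], [0, 0, 0], [0, 0, 0], [0, 0, 0], [0, 0, 0], [0, 0, 0], [0, 0, 0], [0, 0, 0], [0, 0, 0]]' --delta_rot '[[0, 0, 0], [0, 0, 0], [0, 0, 0], [0, 0, 0], [0, 0, 0], [0, 0, 0], [0, 0, 0], [0, 0, 0], [0, 0, 0], [0, 0, 0], [0, 0, 0], [0, 0, 0], [0, 0, 0], [0, 0, 0]]' --hand 0.05 --grip_force 70

```text
t: 18.62
tool_pos: [0.4804, -0.2722, 0.1492]
ee_rot: [2.713, 1.582, 0.001]
contact_force: [-1.5, 1.0, 7.5]
opening: 0.196
grip_force: 68.3
```

Call:
send_rows --offset '[[0, 0, -5], [0, 0, -14], [0, 0, -28], [0, 0, -48], [0, 0, -72], [0, 0, -100], [0, 0, -128], [0, 0, -156], [0, 0, -180], [0, 0, -196], [0, 0, -200], [0, 0, -200], [0, 0, -200]]' --delta_rot '[[0, 0, 0], [0, 0, 0], [0, 0, 0], [0, 0, 0], [0, 0, 0], [0, 0, 0], [0, 0, 0], [0, 0, 0], [0, 0, 0], [0, 0, 0], [0, 0, 0], [0, 0, 0], [0, 0, 0]]'

```text
t: 19.7
tool_pos: [0.4796, -0.2717, 0.3475]
ee_rot: [-2.713, -1.582, 0.001]
contact_force: [-0.2, 0.3, -3.3]
opening: 0.193
grip_force: 68.6
```

```bash
python3 - <<'E'
from fit import *
np.set_printoptions(precision=4,suppress=True)
s=sensors.state();print(s['t'],s['tool_pos'],s['ee_rot'],s['q'],s['opening'],s['grip_force'])
f=imaging.grab_frame('wrist')
T=Ro.from_rotvec(s['ee_rot']).as_matrix();x=T[:,0];g=s['tool_pos'];oz=g[2]-.1345
m=blue(f,proj(f,g),90);print(cv2.boundingRect(m),(m>0).sum())
for dz in (-.003,0,.003):
    p,e=fit([(f,m)],oz+dz,[*g[:2],np.arctan2(x[1],x[0])]);print(dz,p,np.rad2deg(p[2]),e,'in tool',T.T@(np.array([*p[:2],oz])-g)*1000, 'yaw err',np.rad2deg(p[2]-np.arctan2(x[1],x[0])))
# target: mast x along slot
M=np.array([.6155,.0622]);ry=np.deg2rad(-5.7)
R=frame([0,0,-1],[np.cos(ry),np.sin(ry),0]);print('to above',rel(R,[*M,.348]))
E
```

```text
19.7 [ 0.4796 -0.2717  0.3475] [-2.7134 -1.582   0.0007] [-0.5182  0.1592  1.6783 -0.0001  1.3049 -0.003 ] 0.19302074603174252 68.6223478463944
(295, 280, 54, 155) 7801
-0.003 [ 0.479  -0.2724  1.0539] 60.38210930705668 0.0749436736629906 in tool [ -0.8638  -0.0184 134.5001] yaw err -0.10505451664926772
0 [ 0.4803 -0.2708  1.0685] 61.219377075870874 0.12318759132291779 in tool [  1.1658   0.2916 134.4997] yaw err 0.7322132521649247
0.003 [ 0.4818 -0.268   1.0502] 60.173640749282946 0.17019466014253803 in tool [  4.2962   0.229  134.4996] yaw err -0.31352307442300015
to above (array([357.5467, -45.9878,  -1.0211]), array([-0.0019, -0.0003, -0.4156]))
```

Call:
send_rows --offset '[[15, -2, -1], [40, -5, -1], [72, -9, -1], [106, -14, -1], [140, -18, -1], [174, -22, -1], [208, -27, -1], [242, -31, -1], [276, -35, -1], [308, -40, -1], [334, -43, -1], [350, -45, -1], [357.5, -46, -1], [357.5, -46, -1], [357.5, -46, -1], [357.5, -46, -1]]' --delta_rot '[[0, 0, -0.02], [0, 0, -0.05], [0, 0, -0.09], [0, 0, -0.13], [0, 0, -0.17], [0, 0, -0.21], [0, 0, -0.25], [0, 0, -0.29], [0, 0, -0.33], [0, 0, -0.37], [0, 0, -0.4], [0, 0, -0.4156], [0, 0, -0.4156], [0, 0, -0.4156], [0, 0, -0.4156], [0, 0, -0.4156]]'

```text
t: 21.08
tool_pos: [0.6156, 0.0604, 0.349]
ee_rot: [2.331, 2.106, -0.002]
contact_force: [0.0, -0.7, -2.7]
opening: 0.194
grip_force: 68.7
```

```bash
cat > mark.py <<'E'
from fit import *
np.set_printoptions(precision=4,suppress=True)
def marks(f,lim=None):
    hsv=cv2.cvtColor(f['color'],cv2.COLOR_RGB2HSV);m=cv2.inRange(hsv,(20,80,100),(38,255,255));n,l,st,ce=cv2.connectedComponentsWithStats(m)
    for i in range(1,n):
        W=onz(f,ce[i],.05)
        if st[i][4]>15 and np.hypot(*(W[:2]-[.6155,.0622]))<.05: print('mark',st[i],ce[i],W)
E
python3 - <<'E'
from mark import *
s=sensors.state();print(s['t'],s['tool_pos'],s['ee_rot'],s['q'],s['contact_force'])
T=Ro.from_rotvec(s['ee_rot']).as_matrix()
f=imaging.grab_frame('wrist');save(f,'w_ab.png');marks(f)
for q in pinpoint(f,'slot_mark')[:2]: print(q['p'],q['location'],onz(f,q['location'],.05))
g=imaging.grab_frame('scene');marks(g)
for q in pinpoint(g,'slot_mark')[:2]: print(q['p'],q['location'],onz(g,q['location'],.05))
# slot edges: profile across rail at rail y in +50..+80 mm, in world
u=np.array([np.cos(np.deg2rad(-5.7)),np.sin(np.deg2rad(-5.7))]);v=np.array([-u[1],u[0]])
G=cv2.cvtColor(f['color'],cv2.COLOR_RGB2GRAY).astype(float)
for yy in (.02,.035,.05,.07):
    pts=[proj(f,[*(np.array([.6155,.0622])+v*yy+u*a*1e-3),.05]) for a in range(-36,37,2)]
    print(yy,np.round(cv2.remap(G.astype(np.float32),np.array([pts],np.float32),None,cv2.INTER_LINEAR)[0]).astype(int),pts[0].round())
E
```

```text
21.0833 [0.6156 0.0604 0.349 ] [ 2.3307  2.1063 -0.0016] [ 0.0958  0.2702  1.5352 -0.0008  1.3369  0.197 ] [ 0.0066 -0.6552 -2.7486]
mark [290 192  22   6 116] [300.7414 194.7328] [0.5955 0.0646 0.05  ]
mark [329 192  21   6 124] [338.8387 194.5   ] [0.6347 0.0608 0.05  ]
0.95 [320.0, 193.6] [0.6154 0.0637 0.05  ]
mark [362 243   3  12  29] [362.9655 248.2414] [0.6559 0.0442 0.05  ]
0.79 [354.7, 236.9] [0.6132 0.0664 0.05  ]
0.02 [174 174 172 157 152 151 151 154 152 150 151 153 154 148 151 152 152 153
 151 149 152 153 148 151 152 150 154 152 151 148 152 154 159 169 173 173
 173] [285. 176.]
0.035 [174 172 171 160 152 151 151 154 151 150 151 153 154 157 153 152 152 154
 152 150 152 154 148 151 153 150 153 152 152 149 153 153 157 171 173 173
 172] [284. 161.]
0.05 [173 173 173 158 152 152 151 155 152 150 152 153 152 149 150 151 151 154
 153 150 153 153 154 152 152 150 154 153 153 151 153 153 157 169 172 173
 173] [284. 145.]
0.07 [170 172 171 159 152 151 151 154 153 151 152 153 152 155 152 151 151 154
 152 150 153 153 144 151 152 151 153 154 152 151 153 153 156 168 170 169
 169] [283. 124.]
```

Call:
send_rows --offset '[[1, 0, 10], [2, -0.6, 30], [2.3, -0.6, 58], [2.3, -0.6, 86], [2.3, -0.6, 112], [2.3, -0.6, 132], [2.3, -0.6, 146], [2.3, -0.6, 152], [2.3, -0.6, 155], [2.3, -0.6, 155], [2.3, -0.6, 155]]' --delta_rot '[[0, 0, 0], [0, 0, 0], [0, 0, 0], [0, 0, 0], [0, 0, 0], [0, 0, 0], [0, 0, 0], [0, 0, 0], [0, 0, 0], [0, 0, 0], [0, 0, 0]]'

```text
t: 22.2
tool_pos: [0.6163, 0.0641, 0.1951]
ee_rot: [2.329, 2.107, 0.002]
contact_force: [0.2, 0.0, -2.1]
opening: 0.192
grip_force: 68.7
```

```bash
python3 - <<'E'
from mark import *
P=[];F=[]
f=imaging.grab_frame('wrist');marks(f)
for i in range(3):
    s=sensors.state();P.append(np.r_[s['tool_pos'],s['contact_force'],s['ee_rot']]);imaging.grab_frame('top')
print(s['t'],np.mean(P,0))
T=Ro.from_rotvec(s['ee_rot']).as_matrix();print(T)
print('rail x dir in tool from marks; mast expected at', np.mean(P,0)[:3]+T@[-.0003,0,.1367])
E
```

```text
mark [274 237   4   8  20] [274.9  239.75] [0.5857 0.0661 0.05  ]
22.35 [ 0.6165  0.0641  0.1954  0.0604  0.0235 -2.1202  2.3282  2.1072  0.0024]
[[ 0.0993  0.9951  0.002 ]
 [ 0.9951 -0.0993 -0.    ]
 [ 0.0002  0.002  -1.    ]]
rail x dir in tool from marks; mast expected at [0.6167 0.0638 0.0587]
```

Call:
send_rows --offset '[[-0.5, -0.5, 1], [-1, -1, 3], [-1, -1, 5], [-1, -1, 7], [-1, -1, 9], [-1, -1, 11], [-1, -1, 12], [-1, -1, 13], [-1, -1, 13]]' --delta_rot '[[0, 0, 0], [0, 0, 0], [0, 0, 0], [0, 0, 0], [0, 0, 0], [0, 0, 0], [0, 0, 0], [0, 0, 0], [0, 0, 0]]'

```text
t: 23.15
tool_pos: [0.6146, 0.0632, 0.181]
ee_rot: [2.329, 2.108, -0.0]
contact_force: [-0.2, 0.0, -2.9]
opening: 0.188
grip_force: 68.7
```

```bash
python3 - <<'E'
from mark import *
P=[]
for i in range(3):
    s=sensors.state();P.append(np.r_[s['tool_pos'],s['contact_force'],s['ft_torque'],s['ee_rot']]);imaging.grab_frame('top')
print(s['t'],np.mean(P,0))
E
```

```text
23.25 [ 0.6147  0.0632  0.1811  0.5284 -0.1117 -2.6856  0.0151 -0.0058  0.0062
  2.329   2.1081 -0.0002]
```

No contact, and the head is already below the rail's top face. Lowering on to the seat.

Call:
send_rows --offset '[[0, 0, 2], [0, 0, 4], [0, 0, 6], [0, 0, 8], [0, 0, 9.5], [0, 0, 10.5], [0, 0, 11.2], [0, 0, 11.2], [0, 0, 11.2]]' --delta_rot '[[0, 0, 0], [0, 0, 0], [0, 0, 0], [0, 0, 0], [0, 0, 0], [0, 0, 0], [0, 0, 0], [0, 0, 0], [0, 0, 0]]'

```text
t: 24.05
tool_pos: [0.6147, 0.0632, 0.1701]
ee_rot: [2.329, 2.108, 0.0]
contact_force: [0.1, 0.5, -1.8]
opening: 0.188
grip_force: 68.7
```

```bash
python3 - <<'E'
from mark import *
P=[]
for i in range(3):
    s=sensors.state();P.append(np.r_[s['tool_pos'],s['contact_force'],s['ft_torque'],s['ee_rot']]);imaging.grab_frame('top')
print(s['t'],np.mean(P,0),s['q'])
E
```

```text
24.15 [ 0.6148  0.0632  0.1701  0.0433  0.1642 -2.4036  0.0284 -0.0018  0.0219
  2.3289  2.108   0.0001] [ 0.1002  0.4292  1.7213 -0.0003  0.9908  0.1998]
```

Call:
send_rows --offset '[[0, 0, 0], [0, 0, 0], [0, 0, 0], [0, 0, 0], [0, 0, 0], [0, 0, 0], [0, 0, 0], [0, 0, 0], [0, 0, 0], [0, 0, 0], [0, 0, 0], [0, 0, 0], [0, 0, 0], [0, 0, 0], [0, 0, 0], [0, 0, 0], [0, 0, 0], [0, 0, 0], [0, 0, 0], [0, 0, 0]]' --delta_rot '[[0, 0, 0.05], [0, 0, 0.14], [0, 0, 0.24], [0, 0, 0.34], [0, 0, 0.44], [0, 0, 0.54], [0, 0, 0.64], [0, 0, 0.74], [0, 0, 0.84], [0, 0, 0.94], [0, 0, 1.04], [0, 0, 1.14], [0, 0, 1.24], [0, 0, 1.34], [0, 0, 1.43], [0, 0, 1.5], [0, 0, 1.55], [0, 0, 1.571], [0, 0, 1.571], [0, 0, 1.571]]'

```text
t: 25.87
tool_pos: [0.6147, 0.0632, 0.1701]
ee_rot: [3.138, -0.154, 0.0]
contact_force: [0.4, -0.2, -1.8]
opening: 0.186
grip_force: 68.8
```

```bash
python3 - <<'E'
from mark import *
P=[]
for i in range(3):
    s=sensors.state();P.append(np.r_[s['tool_pos'],s['contact_force'],s['ft_torque'],s['ee_rot']]);f=imaging.grab_frame('wrist')
P=np.mean(P,0);print(s['t'],P,s['q']);marks(f)
T=Ro.from_rotvec(P[9:]).as_matrix();print('tool x az',np.rad2deg(np.arctan2(T[1,0],T[0,0])))
print('world shift to mark in tool',T.T@(np.array([.6151,.0625,P[2]])-P[:3])*1000)
m=blue(f,proj(f,P[:3]),95);print(cv2.boundingRect(m));p,e=fit([(f,m)],P[2]-.1367,[*P[:2],-.1]);print(p,np.rad2deg(p[2]),e)
E
```

```text
25.9667 [ 0.6147  0.0632  0.1701  0.485  -0.1189 -1.93    0.0094 -0.0343 -0.0107
  3.1376 -0.1544  0.0004] [ 0.1001  0.4292  1.7214 -0.0003  0.9907  1.7696]
mark [317 199  11   9  89] [322.5281 202.8652] [0.6431 0.0593 0.05  ]
tool x az -5.633113258716138
world shift to mark in tool [0.4544 0.6556 0.0002]
(295, 322, 54, 113)
[ 0.6103  0.0635 -0.0936] -5.365567862321836 0.3137092968381312
```

Call:
send_rows --offset '[[0.2, 0.4, 0], [0.2, 0.8, 0], [0.2, 0.8, 0.3], [0.2, 0.8, 0.6], [0.2, 0.8, 0.9], [0.2, 0.8, 0.9], [0.2, 0.8, 0.9]]' --delta_rot '[[0, 0, 0], [0, 0, 0], [0, 0, 0], [0, 0, 0], [0, 0, 0], [0, 0, 0], [0, 0, 0]]'

```text
t: 26.6
tool_pos: [0.615, 0.0624, 0.1693]
ee_rot: [3.138, -0.157, 0.001]
contact_force: [0.0, 0.4, 0.1]
opening: 0.19
grip_force: 70.0
```

```bash
python3 - <<'E'
from mark import *
P=[]
for i in range(3):
    s=sensors.state();P.append(np.r_[s['tool_pos'],s['contact_force'],s['ft_torque'],s['ee_rot']]);f=imaging.grab_frame('top')
P=np.mean(P,0);print(s['t'],P)
E
```

```text
26.7 [ 0.615   0.0624  0.1694 -0.2165  0.4748  0.1532  0.0305 -0.0212 -0.0086
  3.1376 -0.1565  0.001 ]
```

The weight has gone over to the rail, so the collar is seated. Release and back off straight up.

Call:
send_rows --offset '[[0, 0, 0], [0, 0, 0], [0, 0, 0], [0, 0, 0], [0, 0, 0], [0, 0, 0], [0, 0, 0], [0, 0, 0]]' --delta_rot '[[0, 0, 0], [0, 0, 0], [0, 0, 0], [0, 0, 0], [0, 0, 0], [0, 0, 0], [0, 0, 0], [0, 0, 0]]' --hand 0.6

```text
t: 27.42
tool_pos: [0.6148, 0.0624, 0.1691]
ee_rot: [3.137, -0.157, 0.0]
contact_force: [-0.2, -0.0, -0.5]
opening: 0.599
grip_force: 0.0
```

Call:
send_rows --offset '[[0, 0, -5], [0, 0, -15], [0, 0, -30], [0, 0, -55], [0, 0, -85], [0, 0, -115], [0, 0, -140], [0, 0, -150], [0, 0, -150], [0, 0, -150]]' --delta_rot '[[0, 0, 0], [0, 0, 0], [0, 0, 0], [0, 0, 0], [0, 0, 0], [0, 0, 0], [0, 0, 0], [0, 0, 0], [0, 0, 0], [0, 0, 0]]'

```text
t: 28.25
tool_pos: [0.6146, 0.0624, 0.3191]
ee_rot: [3.138, -0.157, 0.001]
contact_force: [-0.6, 0.1, -0.6]
opening: 0.601
grip_force: 0.0
```

```bash
python3 - <<'E'
from mark import *
s=sensors.state();print(s['t'],s['tool_pos'],s['contact_force'],s['opening'])
f=imaging.grab_frame('wrist');save(f,'w_end.png');marks(f)
m=blue(f,proj(f,[.615,.0625,.166]),70);print(cv2.boundingRect(m));p,e=fit([(f,m)],.0325,[.615,.0625,-.1]);print('loose',p,np.rad2deg(p[2]),e)
q=np.array([.6151,.0625])-.12*np.array([.0985,.995])
m=blue(f,proj(f,[*q,.166]),70);print(cv2.boundingRect(m));p,e=fit([(f,m)],.0325,[*q,-.1]);print('fitted',q,p,np.rad2deg(p[2]),e)
t=imaging.grab_frame('top')
for o in ('glue','can','mouse','spool','tray','bracket','gear','driver'):
    for r in pinpoint(t,o)[:1]: print(o,round(r['p'],2),np.array(r['location']),onz(t,r['location'],0)[:2])
E
```

```text
28.25 [0.6146 0.0624 0.3191] [-0.5802  0.1437 -0.5696] 0.6012902342817882
mark [318 170   7   6  32] [320.6875 172.0312] [0.6435 0.0594 0.05  ]
(307, 211, 24, 59)
loose [ 0.615   0.0637 -0.0774] -4.434269714117683 0.23215289488476676
(488, 209, 32, 60)
fitted [ 0.6033 -0.0569] [ 0.6009 -0.0591  0.0884] 5.065601899547116 0.5112936344969199
glue 0.9 [322.6 331.4] [ 0.3714 -0.0246]
can 0.72 [497.  291.6] [ 0.4689 -0.4547]
mouse 0.68 [381.3 324.3] [ 0.3888 -0.1682]
spool 0.71 [470.3 208.2] [ 0.6795 -0.3973]
bracket 0.65 [389.  188.6] [ 0.7305 -0.1929]
driver 0.92 [165.5 225.2] [0.6357 0.3716]
```

```bash
python3 -c "
from bench import workorder
print(workorder.hand_in())"
```

```text
the job is handed in; nothing more can be done
None
```

The job is handed in at about 28 s: by measurement the mast is seated, upright and released at the yellow mark with its head square across the slot to about 1°. It stood in the green socket first, and the loose objects the last top view found had not moved; it missed the tray and the hub.

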